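Show the loaded slide box to the inspection camera

TASK

One of the three alike green slide boxes standing on edge is loaded with glass slides and clearly heavier, the other two are empty: find out by lifting which one it is, and hold it up in front of the inspection camera, upright as it stood (latch edge on top), with the label on its lid centred on the lens, squarely facing it and 12 cm away from the glass. Finish while still holding it there, with both empty boxes standing upright where you found them; do not knock a box over and do not touch the camera.

Things in the scene. Friction and masses are not known exactly. Their poses are not given: they have to be found in the camera images.
- box_a_center (a point): centre of slide box A, half-way up (43 mm above the bench as it stands). Axes: z points out of the lid (horizontal as it stands; the box is 35 mm thick along z, to be gripped across this), y runs along the 98 mm width (horizontal), x points down towards the hinge edge (86 mm tall along x). Rigid and closed, the lid does not open. An empty box weighs 0.09 to 0.16 kg, the loaded one 0.35 to 0.49 kg; nothing else tells them apart, and any of the three can be the loaded one
- box_a_label (a point): middle of the cream label on the lid of slide box A, on the lid's outer face, 18 mm from the box's centre along z and about 10 mm along x (10 mm lower as it stands); same axes as the box's centre (z points out of the lid)
- box_a: one of three alike closed green slide boxes, 98 x 86 x 35 mm, standing on its long hinge edge on the bench, latch edge uppermost. Origin: centre of its bottom plate (the 98 x 86 face opposite the lid). Same axes as box_a_center
- box_b_center (a point): centre of slide box B, half-way up (43 mm above the bench as it stands). Axes: z points out of the lid (horizontal as it stands; the box is 35 mm thick along z, to be gripped across this), y runs along the 98 mm width (horizontal), x points down towards the hinge edge (86 mm tall along x). Rigid and closed, the lid does not open. An empty box weighs 0.09 to 0.16 kg, the loaded one 0.35 to 0.49 kg; nothing else tells them apart, and any of the three can be the loaded one
- box_b_label (a point): middle of the cream label on the lid of slide box B, on the lid's outer face, 18 mm from the box's centre along z and about 10 mm along x (10 mm lower as it stands); same axes as the box's centre (z points out of the lid)
- box_b: one of three alike closed green slide boxes, 98 x 86 x 35 mm, standing on its long hinge edge on the bench, latch edge uppermost. Origin: centre of its bottom plate (the 98 x 86 face opposite the lid). Same axes as box_b_center
- box_c_center (a point): centre of slide box C, half-way up (43 mm above the bench as it stands). Axes: z points out of the lid (horizontal as it stands; the box is 35 mm thick along z, to be gripped across this), y runs along the 98 mm width (horizontal), x points down towards the hinge edge (86 mm tall along x). Rigid and closed, the lid does not open. An empty box weighs 0.09 to 0.16 kg, the loaded one 0.35 to 0.49 kg; nothing else tells them apart, and any of the three can be the loaded one
- box_c_label (a point): middle of the cream label on the lid of slide box C, on the lid's outer face, 18 mm from the box's centre along z and about 10 mm along x (10 mm lower as it stands); same axes as the box's centre (z points out of the lid)
- box_c: one of three alike closed green slide boxes, 98 x 86 x 35 mm, standing on its long hinge edge on the bench, latch edge uppermost. Origin: centre of its bottom plate (the 98 x 86 face opposite the lid). Same axes as box_c_center
- lens (a point): centre of the front glass of the inspection camera: a small white housing (44 mm) with a black lens barrel (33 mm across), on a post 250 mm tall on a grey base plate, at the left of the work, looking level and roughly to the right. Axes: x points level back into the camera (the lens looks along -x), z up. The lens stands 150 to 210 mm above the bench, different each time; the camera body reaches 22 mm above and below the lens centre
- focus (a point): point in the air on the lens axis, 120 mm in front of the front glass: where the middle of the label is to be; same axes as lens
- camera_stand: the inspection camera's stand with the camera on it, fixed to the bench; origin under the middle of the front part of its base plate (100 x 85 mm), its x axis points away from the side that the lens looks to
Not all that is in view belongs to the job. What is shaped like the box_b but red is not meant. What is shaped like the box_c but purple is not meant.

How it is judged (in metres and radians):
At the end, for the whole second after the job is handed in: The loaded box is held still by the gripper alone: label within 25 mm of 120 mm before the lens, lid square to it within 0.2 rad, upright within 0.15 rad; the two others, released, upright (0.15 rad), within 5 cm of their places, press on the bench with under 2.5 N each (the empty ones) (((distance between box_a_label and focus below 0.025 m and z of lens in the frame of box_a_center above 0.05 m and angle between the z axis of box_a_center and the x axis of lens, either way round below 0.2 rad and angle between each of box_a_center, box_b_center, box_c_center's own x axis and vertical above 2.99 rad and height (world z) of box_a_center above 0.1 m and contact force between box_a and the fingers above 0.5 N and linear speed of each of box_a, box_b, box_c below 0.03 m/s and angular speed of box_a below 0.2 rad/s and contact force between each of box_b, box_c and anything else below 2.5 N and contact force between each of box_b, box_c and the fingers below 0.2 N and contact force between box_a and box_b below 0.2 N and distance of each of box_b_center, box_c_center from where it was at the start of the episode below 0.05 m and height (world z) of each of box_b_center, box_c_center below 0.055 m and contact force between box_a and box_c below 0.2 N and contact force between box_a and camera_stand below 0.2 N) or (distance between box_b_label and focus below 0.025 m and z of lens in the frame of box_b_center above 0.05 m and angle between the z axis of box_b_center and the x axis of lens, either way round below 0.2 rad and angle between each of box_b_center, box_a_center, box_c_center's own x axis and vertical above 2.99 rad and height (world z) of box_b_center above 0.1 m and contact force between box_b and the fingers above 0.5 N and linear speed of each of box_b, box_a, box_c below 0.03 m/s and angular speed of box_b below 0.2 rad/s and contact force between each of box_a, box_c and anything else below 2.5 N and contact force between each of box_a, box_c and the fingers below 0.2 N and contact force between box_b and box_a below 0.2 N and distance of each of box_a_center, box_c_center from where it was at the start of the episode below 0.05 m and height (world z) of each of box_a_center, box_c_center below 0.055 m and contact force between box_b and box_c below 0.2 N and contact force between box_b and camera_stand below 0.2 N) or (distance between box_c_label and focus below 0.025 m and z of lens in the frame of box_c_center above 0.05 m and angle between the z axis of box_c_center and the x axis of lens, either way round below 0.2 rad and angle between each of box_c_center, box_a_center, box_b_center's own x axis and vertical above 2.99 rad and height (world z) of box_c_center above 0.1 m and contact force between box_c and the fingers above 0.5 N and linear speed of each of box_c, box_a, box_b below 0.03 m/s and angular speed of box_c below 0.2 rad/s and contact force between each of box_a, box_b and anything else below 2.5 N and contact force between each of box_a, box_b and the fingers below 0.2 N and contact force between box_c and box_a below 0.2 N and distance of each of box_a_center, box_b_center from where it was at the start of the episode below 0.05 m and height (world z) of each of box_a_center, box_b_center below 0.055 m and contact force between box_c and box_b below 0.2 N and contact force between box_c and camera_stand below 0.2 N))); the arm keeps its last pose, push and grip.
It fails at once if slide box A tipped over (more than 0.7 rad) (angle between box_a_center's own x axis and vertical below 2.44 rad).
It fails at once if slide box B tipped over (more than 0.7 rad) (angle between box_b_center's own x axis and vertical below 2.44 rad).
It fails at once if slide box C tipped over (more than 0.7 rad) (angle between box_c_center's own x axis and vertical below 2.44 rad).
It fails at once if the camera or its stand touched (over 0.5 N) (contact force between camera_stand and anything else above 0.5 N).
It also fails if it takes over 58 s, if anything falls off the work surface, if the arm or the gripper's body presses on something with over 40 N, if the wrist force passes 120 N, or if a joint passes its speed limit or range.

ROBOT

A 6-joint arm with a two-finger parallel gripper is mounted at the origin on a cart in front of the work surface, level with it; the furniture and walls round the work are solid. World frame = base frame: x ahead of the robot, y to its left, z up, the work surface at z = 0. Lengths are in mm, angles in rad, forces in N, time in s.
With the tool pointing down it reaches from about 350 to 975 mm from the base axis. Payload 7.1 kg.
Tool frame: the origin (TCP) lies midway between the tips of the shut fingers; the grasp point (between the pads) lies pinch_z behind it (pinch_z is the distance from the TCP to the grasp point, in mm); z points along the fingers, y is the line along which they close (so a half turn about z gives the same grasp; the last joint's range is limited). The gripper opens to 88 mm and grips with 3 to 60 N. Pads are 20 mm wide; open, the fingers measure 115 mm over their backs; the gripper's body (75 mm by 178 mm) begins 61 mm behind the grasp point.
Start: joints at [-1.337, 0.423, 1.63, -0, 1.089, -0.019], TCP at [156.341, -605.113, 222.675] pointing down, gripper open.
Joint ranges: [-3, 3], [-0.9, 2.11], [0.09, 2.58], [-1.31, 4.45], [0.11, 2.69], [-2.54, 2.54]. Speed limits (rad/s): [2.39, 2.39, 3.01, 3.14, 3.14, 3.14].

INTERFACE

Orientations are given as a rotation vector (axis times angle).
In Python, from workcell import get_obs, get_image, close_job, pinch_z gives the robot as it stands.
- The arm moves only by the tool jog_arm, never from a script. Its argument "commands" is a list of rows, each a list of 3 entries, a list of its own where there are three numbers: the gripper command: -1 is shut, 1 is fully open, values between are in proportion, then the shift along the tool's x, y, z as a fraction of full scale, then the turn, a rotation vector about the tool's x, y, z as a fraction of full scale. In form: [[gripper, [tx, ty, tz], [rx, ry, rz]], ...]. A call has 1 to 10 rows; each row shifts and turns the commanded pose from where the row before left it, along the tool's axes as they then stand; what a row does not reach is not made up. Full scale, the value 1, is 0.1 m for a shift and 45 degrees for a turn. A row lasts 1/10 s, in which the tool goes at most 50 mm and 8.59 degrees, less where a joint would pass 70% of its speed; a pose out of reach is approached as far as the arm can. A call with a number of a shift or a turn outside -1 to 1 is refused whole. A call with a gripper value outside its range is refused whole. The fingers move at their own pace and stop on an object; the grip force is fixed at half the most. Time passes only in rows, so rows that do not move let the fingers close. It gives the time, the measured TCP pose, the force, the opening and the grip force at its end, in the units of the state.
- get_obs(): the state, without advancing time (a new reading comes with each control period).
- get_image(name): name is "scene" or "side" or "wrist"; returns a dict with "image" (480x640x3 uint8, blue, green, red), "z_map" (480x640 float32, mm along the optical axis (not along the pixel's ray), 0 where there is no reading), "intrinsics" (3x3 intrinsics, pixels), "k1" (the pictures are not rectified: a ray, as slopes to the right and down, at radius r is drawn at 1 + k1 r^2 times it, then the intrinsics apply), "eye" and "orientation" of the camera in the world; the wrist camera has in their place "mount" (4x4, takes a point from camera to tool coordinates, whose origin is the TCP and whose axes are the flange's). Camera axes: x right, y down, z forward; pixel columns grow to the right and rows downward; lengths in mm; the calibration is good to about 2 mm. A picture is of the moment at which its call begins: read the wrist's pose just before it.
- close_job(): hands the job in; it is judged then, once.
The state is a dict: "t": time; "qpos": joint angles; "qvel": joint speeds; "joint_torque": joint torques, N m; "ee_pos": TCP position; "orientation": TCP orientation; "ft_force": force on the tool from outside, world axes, zero at the start; "moment": the same for the moment, N m; "width": finger opening in mm; "grasp_force": force on a finger pad.
Only numpy, scipy, OpenCV 4.12 (cv2) and the standard library are available. Lean on these libraries where they do the work, as an engineer would, in place of code of your own. Each camera call takes 0.05 s, during which the arm holds its last target. There are 200 camera calls.

## Working session

There is one attempt and no reset: what is moved stays moved. The work goes in short steps, Python scripts to look and compute and a tool call to move; the robot and the scene stay as the last step left them, time stands still between calls to the robot, and variables do not carry over. Pictures are saved under pics/ and viewed, at most 10 in all, crops included, and the job is handed in when it is done.

Besides the shell and the picture viewer there is one more tool, called as a command line: name --argument value ..., lists and objects as JSON in quotes. jog_arm: Moves the arm, as the interface text tells. Its arguments: {"type":"object","properties":{"commands":{"type":"array","items":{"type":"array"}}},"required":["commands"]}

```bash
mkdir -p pics; cat > h.py <<'E'
import numpy as np, cv2
from scipy.spatial.transform import Rotation as R
from workcell import get_obs, get_image, close_job, pinch_z
def pts(d):
    """world points for each pixel from z_map"""
    K=np.array(d['intrinsics']);v,u=np.mgrid[0:480,0:640]
    x=(u-K[0,2])/K[0,0];y=(v-K[1,2])/K[1,1];a,b=x.copy(),y.copy()
    for _ in range(8):
        s=1+d['k1']*(a*a+b*b);a,b=x/s,y/s
    z=d['z_map'];P=np.stack([a*z,b*z,z],-1)
    if 'mount' in d and d['mount'] is not None:
        o=d['obs'];M=np.array(d['mount']);P=P@M[:3,:3].T+M[:3,3]
        return P@rot(o['orientation']).T+np.array(o['ee_pos'])
    return P@rot(d['orientation']).T+np.array(d['eye'])
def rot(o):
    o=np.array(o);return o if o.shape==(3,3) else (R.from_rotvec(o) if o.size==3 else R.from_quat(o)).as_matrix()
def shot(n):
    o=get_obs();d=dict(get_image(n));d['obs']=o;return d
E
python3 - <<'E'
from h import *
o=get_obs();print(o,pinch_z)
for n in('scene','side'):
    d=shot(n);print(n,d['eye'],d['orientation'],d['k1'],d['intrinsics'])
    cv2.imwrite(f'pics/{n}0.png',d['image']);np.savez(f'{n}0.npz',P=pts(d),im=d['image'],z=d['z_map'])
E
```

```text
{'t': 0.0, 'qpos': array([-1.33698307e+00,  4.23828490e-01,  1.63069307e+00,  2.72722891e-05,
        1.08859974e+00, -1.90003401e-02]), 'qvel': array([-0.00121489, -0.00012963,  0.00049236, -0.00019004, -0.00033695,
       -0.00203427]), 'joint_torque': array([-2.42372539e-05, -5.44624150e+01, -2.73676032e+01,  6.43873005e-02,
        2.26563087e-02, -1.11547217e-04]), 'ee_pos': array([ 156.23283924, -604.57958338,  221.90820742]), 'orientation': array([-3.11501903e+00, -3.95850290e-01,  2.19579820e-04]), 'ft_force': array([-0.17426667,  0.87898876, -0.45031783]), 'moment': array([-0.03300129,  0.04761576,  0.00519936]), 'grasp_force': 0.0, 'width': 88.02599039401747} 18.700000000000003
scene [115.08887022 827.77505961 963.14974009] [-0.66448696  2.63677385 -1.1313567 ] 0.03563173532371394 [[594.33000868   0.         312.55758638]
 [  0.         594.33000868 233.19175693]
 [  0.           0.           1.        ]]
side [ 409.20401875 -868.80054351  711.47789394] [-2.14235471  0.13084481 -0.078158  ] -0.11551111580466236 [[540.55747711   0.         330.29395953]
 [  0.         540.55747711 231.83274896]
 [  0.           0.           1.        ]]
```

View pics/scene0.png

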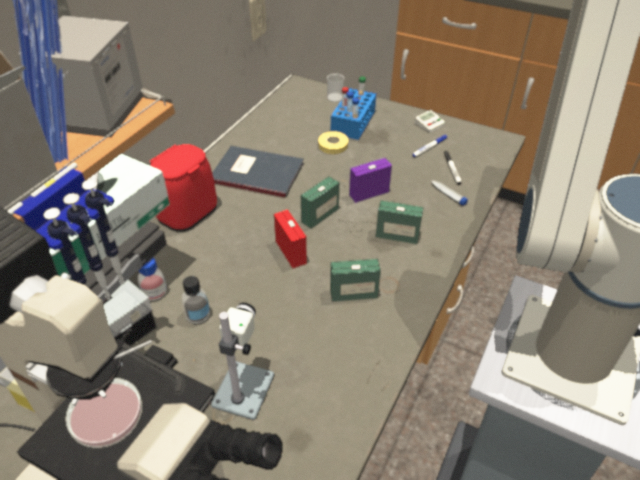

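View pics/side0.png

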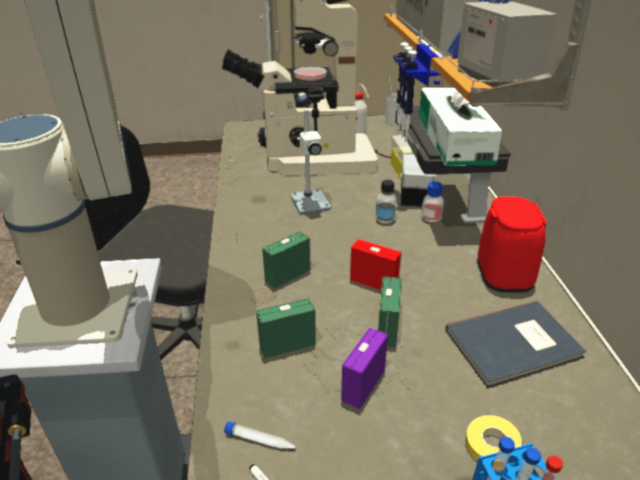

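The scene view shows green boxes near (355,280), (400,222) and (320,202), with labels facing the inspection camera at (235,325). The side view shows its lens near (315,148).

```bash
cat > m.py <<'E'
from h import *
for n in('scene','side'):
    D=np.load(n+'0.npz');P,im,z=D['P'],D['im'],D['z'];h=cv2.cvtColor(im,cv2.COLOR_BGR2HSV)
    g=((h[...,0]>60)&(h[...,0]<95)&(h[...,1]>70)&(z>0)&(P[...,0]>200)&(P[...,2]>-10)&(P[...,2]<110)).astype(np.uint8)
    g=cv2.morphologyEx(g,cv2.MORPH_OPEN,np.ones((3,3)))
    k,L,S,C=cv2.connectedComponentsWithStats(g)
    for i in range(1,k):
        if S[i,4]<500: continue
        m=cv2.erode((L==i).astype(np.uint8),np.ones((3,3)))>0
        Q=P[m];top=Q[(Q[:,2]>80)&(Q[:,2]<95)]
        f=Q[(Q[:,2]>10)&(Q[:,2]<72)]
        r=cv2.minAreaRect(top[:,:2].astype(np.float32))
        e=cv2.minAreaRect(Q[:,:2].astype(np.float32))
        fx=cv2.fitLine(f[:,:2].astype(np.float32),cv2.DIST_HUBER,0,.01,.01).ravel()
        print(n,C[i].round(),S[i,4],'zmax',np.percentile(Q[:,2],98).round(1),'top',np.round(r[0]),np.round(r[1]),round(r[2],1),'all',np.round(e[0]),np.round(e[1]),round(e[2],1),'face',fx[2:].round(),np.degrees(np.arctan2(fx[1],fx[0])).round(1))
D=np.load('side0.npz');P,im=D['P'],D['im']
cv2.imwrite('pics/lens.png',cv2.resize(im[110:220,270:360],None,fx=5,fy=5,interpolation=cv2.INTER_CUBIC))
D=np.load('scene0.npz');cv2.imwrite('pics/cam2.png',cv2.resize(D['im'][290:425,190:290],None,fx=4,fy=4,interpolation=cv2.INTER_CUBIC))
for p in [(148,315),(140,310),(148,305),(160,308),(180,309),(203,310),(195,293)]: print(p,P[p].round())
E
python3 m.py
```

```text
side [286. 260.] 1759 zmax 88.6 top [436.  52.] [92. 31.] 33.0 all [436.  52.] [95. 32.] 33.7 face [441.  41.] 32.8
side [391. 310.] 782 zmax 88.7 top [ 614. -132.] [93. 28.] 74.3 all [ 614. -133.] [93. 28.] 74.3 face [ 607. -176.] -15.3
side [286. 328.] 2457 zmax 88.3 top [ 422. -155.] [94. 33.] 13.7 all [ 422. -155.] [95. 34.] 14.1 face [ 424. -168.] 13.7
(148, 315) [523. 311. 182.]
(140, 310) [514. 336. 192.]
(148, 305) [501. 331. 174.]
(160, 308) [512. 382. 117.]
(180, 309) [514. 383.  60.]
(203, 310) [512. 340.  15.]
(195, 293) [471. 392.  13.]
```

View pics/lens.png

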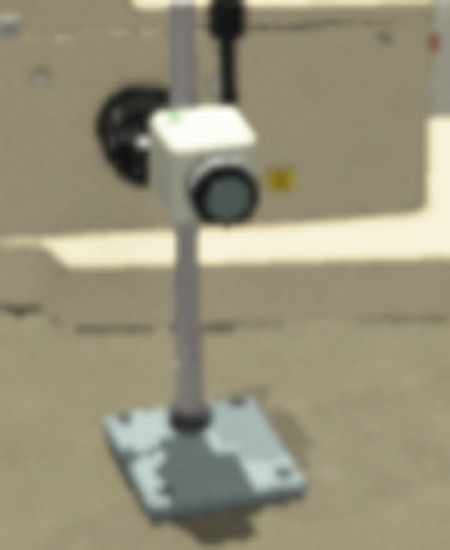

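View pics/cam2.png

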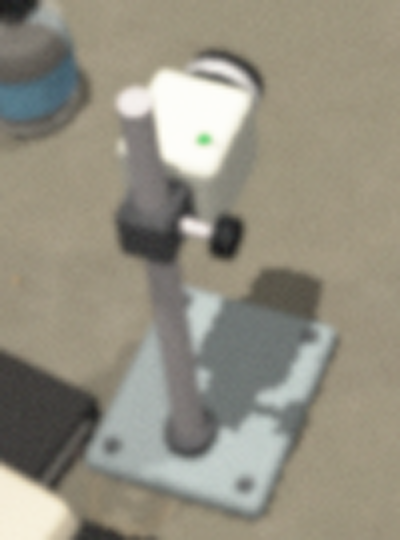

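The crops show the lens glass at about side pixel (316,150) and the white housing top at about scene pixel (240,318). I'll fit the stand's direction and cross-check the boxes in the scene view.

```bash
cat > m2.py <<'E'
from h import *
def box(n,cond,name):
    D=np.load(n+'0.npz');P=D['P'];m=cond(P,cv2.cvtColor(D['im'],cv2.COLOR_BGR2HSV).astype(int))&(D['z']>0)
    Q=P[m]
    if len(Q)<5: print(n,name,len(Q));return
    e=cv2.minAreaRect(Q[:,:2].astype(np.float32));print(n,name,len(Q),np.round(e[0]),np.round(e[1]),round(e[2],1),Q.mean(0).round(),np.percentile(Q[:,2],[2,50,98]).round())
near=lambda P,x,y,r:np.hypot(P[...,0]-x,P[...,1]-y)<r
for n in('scene','side'):
    box(n,lambda P,h:near(P,512,345,90)&(P[...,2]>4)&(P[...,2]<20),'plate')
    box(n,lambda P,h:near(P,512,345,80)&(P[...,2]>130)&(P[...,2]<235)&(h[...,2]>170)&(h[...,1]<60),'housing')
    box(n,lambda P,h:near(P,520,330,80)&(P[...,2]>150)&(P[...,2]<225)&(h[...,2]<110),'dark')
    box(n,lambda P,h:near(P,512,383,30)&(P[...,2]>30)&(P[...,2]<140),'post')
    for x,y in((436,52),(614,-132),(422,-155)):
        box(n,lambda P,h:near(P,x,y,65)&(P[...,2]>79)&(P[...,2]<95),'top')
        box(n,lambda P,h:near(P,x,y,65)&(P[...,2]>20)&(P[...,2]<50)&(h[...,2]>150)&(h[...,1]<110),'label')
    D=np.load(n+'0.npz');P=D['P'];print('bench',np.median(P[near(P,520,150,60)&(abs(P[...,2])<20)][:,2]))
D=np.load('side0.npz');P=D['P']
print(P[146:154:2,312:322:2].round())
E
python3 m2.py
```

```text
scene plate 1995 [504. 346.] [156. 164.] 30.6 [505. 370.  12.] [ 5. 12. 16.]
scene housing 570 [513. 358.] [45. 77.] 12.5 [509. 354. 196.] [178. 197. 201.]
scene dark 366 [500. 357.] [47. 94.] 11.0 [497. 387. 181.] [163. 183. 192.]
scene post 302 [504. 394.] [14. 10.] 41.7 [504. 394.  87.] [ 32.  88. 137.]
scene top 699 [435.  60.] [98. 41.] 34.9 [434.  63.  85.] [80. 85. 89.]
scene label 33 [427.  76.] [50.  6.] 34.7 [436.  82.  41.] [31. 41. 47.]
scene top 478 [ 613. -125.] [103.  39.] 75.5 [ 612. -122.   85.] [79. 85. 89.]
scene label 0
scene top 529 [ 422. -148.] [97. 41.] 14.0 [ 421. -146.   85.] [80. 85. 89.]
scene label 79 [ 415. -133.] [61.  8.] 14.5 [ 422. -132.   40.] [29. 41. 47.]
bench -0.591824525762604
side plate 715 [514. 348.] [162. 174.] 80.2 [513. 353.  12.] [ 4. 13. 17.]
side housing 163 [516. 353.] [42. 87.] 11.2 [515. 350. 195.] [162. 197. 200.]
side dark 177 [511. 353.] [44. 95.] 25.4 [514. 326. 179.] [166. 179. 192.]
side post 181 [510. 384.] [17. 13.] 87.4 [509. 385.  80.] [ 34.  79. 129.]
side top 613 [437.  58.] [101.  41.] 33.6 [436.  53.  86.] [80. 87. 90.]
side label 0
side top 715 [ 616. -128.] [102.  36.] 74.7 [ 615. -133.   87.] [81. 87. 90.]
side label 0
side top 948 [ 423. -151.] [99. 41.] 14.5 [ 423. -154.   86.] [80. 86. 90.]
side label 0
bench 1.4362488952987178
[[[516. 313. 186.]
  [521. 313. 186.]
  [525. 310. 188.]
  [530. 310. 187.]
  [536. 319. 183.]]

 [[516. 310. 183.]
  [520. 307. 184.]
  [526. 312. 181.]
  [531. 313. 180.]
  [535. 313. 180.]]

 [[516. 309. 178.]
  [521. 311. 177.]
  [526. 312. 176.]
  [531. 314. 175.]
  [536. 315. 174.]]

 [[516. 309. 173.]
  [521. 312. 171.]
  [526. 314. 170.]
  [531. 317. 168.]
  [536. 318. 168.]]]
```

jog_arm --commands '[[1,[0.28,-0.28,0],[0,0,0]],[1,[0.28,-0.28,0],[0,0,0]],[1,[0.28,-0.28,0],[0,0,0]],[1,[0.28,-0.28,0],[0,0,0]],[1,[0.28,-0.28,0],[0,0,0]],[1,[0.28,-0.28,0],[0,0,0]],[1,[0.28,-0.28,0],[0,0,0]],[1,[0.28,-0.28,0],[0,0,0]],[1,[0.28,-0.28,0],[0,0,0]],[1,[0.28,-0.28,0],[0,0,0]]]'

```text
t: 1.1
ee_pos: [357.8, -262.4, 222.6]
orientation: [-3.116, -0.396, 0.0]
ft_force: [0.0, -0.4, 0.5]
width: 87.4
grasp_force: 0.0
```

jog_arm --commands '[[1,[0.3,-0.3,0],[0,0,0]],[1,[0.3,-0.3,0],[0,0,0]],[1,[0.3,-0.3,0],[0,0,0]],[1,[0,0,0],[0,0,0]],[1,[0,0,0],[0,0,0]],[1,[0,0,0],[0,0,0]]]'

```text
t: 1.7
ee_pos: [421.5, -154.8, 222.5]
orientation: [-3.117, -0.396, 0.001]
ft_force: [0.1, 0.6, -1.3]
width: 87.6
grasp_force: 0.0
```

```bash
cat >> h.py <<'E'
def go(x,y,z,normdeg):
    """tool shift (mm) and turn about tool z (deg) to TCP target with tool y on line normdeg"""
    o=get_obs();T=rot(o['orientation']);d=np.array([x,y,z])-o['ee_pos']
    a=np.degrees(np.arctan2(T[1,1],T[0,1]));t=(normdeg-a+90)%180-90
    print('pos',o['ee_pos'].round(1),'down err',(T[:,2]-[0,0,-1]).round(3),'ynow',round(a%180,1),'shift',(T.T@d).round(1),'turn z deg',round(-t,1),'F',o['ft_force'].round(2),'w',o['width'].round(1),'q',o['qpos'].round(2))
def tops(name):
    d=shot('wrist');P=pts(d);cv2.imwrite(f'pics/{name}.png',d['image'])
    h=cv2.cvtColor(d['image'],cv2.COLOR_BGR2HSV);m=((h[...,0]>60)&(h[...,0]<95)&(h[...,1]>70)&(d['z_map']>0)&(P[...,2]>78)&(P[...,2]<98)).astype(np.uint8)
    k,L,S,C=cv2.connectedComponentsWithStats(m)
    for i in range(1,k):
        if S[i,4]>200:
            Q=P[L==i];e=cv2.minAreaRect(Q[:,:2].astype(np.float32));print(C[i].round(),S[i,4],np.round(e[0],1),np.round(e[1],1),round(e[2],1),Q[:,2].mean().round(1))
E
python3 -c "
from h import *
tops('w1');go(422,-151,45,104.3)"
```

```text
[ 41. 140.] 5479 [437.   55.3] [97.6 35.7] 32.5 84.7
[308. 227.] 1528 [ 420.6 -143.1] [92.3 11.6] 13.6 85.3
[330. 228.] 2497 [ 423.3 -158.6] [94.7 16.4] 13.9 85.3Traceback (most recent call last):
  File "<string>", line 3, in <module>
    tops('w1');go(422,-151,45,104.3)
               ~~^^^^^^^^^^^^^^^^^^^
  File "h.py", line 23, in go
    print('pos',o['ee_pos'].round(1),'down err',(T[:,2]-[0,0,-1]).round(3),'ynow',round(a%180,1),'shift',(T.T@d).round(1),'turn z deg',round(-t,1),'F',o['ft_force'].round(2),'w',o['width'].round(1),'q',o['qpos'].round(2))
                                                                                                                                                                                  ^^^^^^^^^^^^^^^^
AttributeError: 'float' object has no attribute 'round'
```

View pics/w1.png

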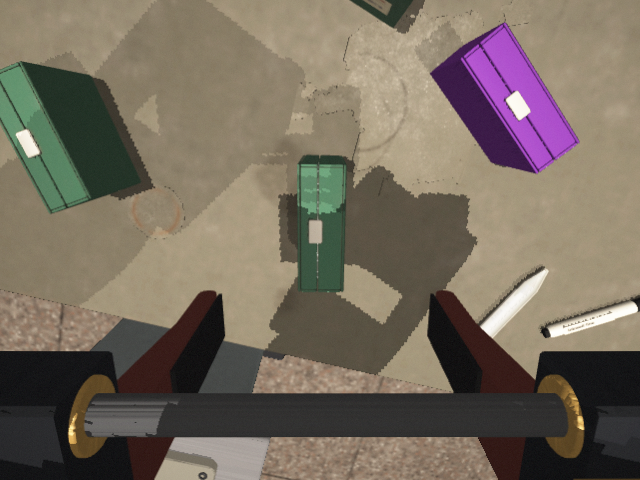

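The wrist view shows box 3, at pixel (322,222), square between the fingers. I'll descend, grip, then lift.

jog_arm --commands '[[1,[0,-0.02,0.35],[0,0,0]],[1,[0,0,0.35],[0,0,0]],[1,[0,0,0.35],[0,0,0]],[1,[0,0,0.35],[0,0,0]],[1,[0,0,0.35],[0,0,0]],[1,[0,0,0],[0,0,0]],[1,[0,0,0],[0,0,0]],[1,[0,0,0],[0,0,0]],[1,[0,0,0],[0,0,0]],[1,[0,0,0],[0,0,0]]]'

```text
t: 2.75
ee_pos: [422.5, -152.8, 49.1]
orientation: [3.115, 0.396, 0.004]
ft_force: [0.6, -0.2, -0.1]
width: 87.5
grasp_force: 0.0
```

jog_arm --commands '[[-1,[0,0,0],[0,0,0]],[-1,[0,0,0],[0,0,0]],[-1,[0,0,0],[0,0,0]],[-1,[0,0,0],[0,0,0]],[-1,[0,0,0],[0,0,0]],[-1,[0,0,0],[0,0,0]],[-1,[0,0,0],[0,0,0]],[-1,[0,0,0],[0,0,0]],[-1,[0,0,0],[0,0,0]],[-1,[0,0,0],[0,0,0]]]'

```text
t: 3.75
ee_pos: [421.5, -152.4, 47.6]
orientation: [-3.116, -0.396, 0.0]
ft_force: [-0.4, 0.3, -0.8]
width: 35.5
grasp_force: 30.0
```

jog_arm --commands '[[-1,[0,0,-0.1],[0,0,0]],[-1,[0,0,-0.1],[0,0,0]],[-1,[0,0,-0.1],[0,0,0]],[-1,[0,0,0],[0,0,0]],[-1,[0,0,0],[0,0,0]],[-1,[0,0,0],[0,0,0]],[-1,[0,0,0],[0,0,0]],[-1,[0,0,0],[0,0,0]]]'

```text
t: 4.55
ee_pos: [421.3, -152.3, 77.4]
orientation: [-3.116, -0.396, 0.001]
ft_force: [-0.6, -0.2, -1.2]
width: 35.0
grasp_force: 30.0
```

```bash
sed -i "s/o\['width'\].round(1)/round(o['width'],1)/" h.py; python3 -c "
from h import *
go(552,179,180,102.3);print(get_obs()['joint_torque'].round(2))
import time
F=[]
for _ in range(8): get_image('scene');F.append(get_obs()['ft_force'])
print(np.mean(F,0),np.std(F,0))"
```

```text
pos [ 421.3 -152.3   77.4] down err [-0.001  0.     0.   ] ynow 104.5 shift [ 209.4 -288.1 -102.6] turn z deg 2.2 F [-0.61 -0.15 -1.17] w 35.0 q [-0.37  0.42  2.1   0.    0.62  0.94]
[ 0.000e+00 -4.269e+01 -1.552e+01  3.000e-02 -5.000e-02  0.000e+00]
[-0.05811208  0.2819023  -1.16426919] [0.50821083 0.32622027 0.73109214]
```

Mean vertical force is about -1.2 N, so box 3 is empty. I'll put it back and release it.

jog_arm --commands '[[-1,[0,0,0.1],[0,0,0]],[-1,[0,0,0.1],[0,0,0]],[-1,[0,0,0.06],[0,0,0]],[-1,[0,0,0.035],[0,0,0]],[-1,[0,0,0],[0,0,0]],[-1,[0,0,0],[0,0,0]],[-1,[0,0,0],[0,0,0]],[-1,[0,0,0],[0,0,0]]]'

```text
t: 5.75
ee_pos: [421.6, -152.4, 48.2]
orientation: [3.116, 0.396, 0.0]
ft_force: [-0.2, 1.0, -0.6]
width: 35.4
grasp_force: 30.0
```

jog_arm --commands '[[1,[0,0,0],[0,0,0]],[1,[0,0,0],[0,0,0]],[1,[0,0,0],[0,0,0]],[1,[0,0,0],[0,0,0]],[1,[0,0,0],[0,0,0]],[1,[0,0,0],[0,0,0]],[1,[0,0,0],[0,0,0]],[1,[0,0,0],[0,0,0]]]'

```text
t: 6.55
ee_pos: [421.5, -152.4, 48.2]
orientation: [-3.116, -0.396, 0.0]
ft_force: [0.6, -0.8, 0.6]
width: 87.2
grasp_force: 0.0
```

jog_arm --commands '[[1,[0,0,-0.2],[0,0,0]],[1,[0,0,-0.3],[0,0,0]],[1,[0,0,-0.35],[0,0,0]],[1,[0,0,-0.35],[0,0,0]],[1,[0,0,-0.2],[0,0,0]],[1,[0,0,0],[0,0,0]],[1,[0,0,0],[0,0,0]],[1,[0,0,0],[0,0,0]],[1,[0,0,0],[0,0,0]]]'

```text
t: 7.45
ee_pos: [420.7, -152.1, 186.9]
orientation: [-3.115, -0.396, 0.004]
ft_force: [1.0, -0.3, 0.3]
width: 87.7
grasp_force: 0.0
```

```bash
python3 -c "
from h import *
tops('w2');go(437,55.5,180,122.8)"
```

```text
[ 35. 142.] 962 [441.   40.6] [87.   4.8] 34.0 81.6
[ 23. 174.] 3374 [423.8  49.7] [69.3 31.7] 33.5 85.2
[312. 240.] 1908 [ 420.2 -144.3] [94.5 11.2] 14.3 85.3
[337. 240.] 3101 [ 424.6 -159.4] [93.6 16.6] 14.5 85.3
pos [ 420.8 -152.1  187. ] down err [-0.002  0.001  0.   ] ynow 104.5 shift [  67.6 -197.     7.2] turn z deg -18.3 F [ 0.12 -0.23 -0.53] w 88.0 q [-0.37  0.22  2.04 -0.    0.89  0.94]
```

jog_arm --commands '[[1,[0.113,-0.328,0],[0,0,0]],[1,[0.113,-0.328,0],[0,0,0]],[1,[0.113,-0.328,0],[0,0,0]],[1,[0.113,-0.328,0],[0,0,0]],[1,[0.113,-0.328,0],[0,0,0]],[1,[0.113,-0.328,0],[0,0,0]],[1,[0,0,0],[0,0,-0.136]],[1,[0,0,0],[0,0,-0.136]],[1,[0,0,0],[0,0,-0.136]],[1,[0,0,0],[0,0,0]]]'

```text
t: 8.5
ee_pos: [437.5, 55.2, 187.5]
orientation: [-3.013, -0.89, 0.002]
ft_force: [0.7, -0.7, -0.1]
width: 87.6
grasp_force: 0.0
```

jog_arm --commands '[[1,[0,0,0],[0,0,0]],[1,[0,0,0],[0,0,0]],[1,[0,0,0],[0,0,0]]]'

```text
t: 8.8
ee_pos: [437.9, 55.0, 188.1]
orientation: [-3.014, -0.886, 0.0]
ft_force: [-0.4, 0.1, 0.9]
width: 88.0
grasp_force: 0.0
```

```bash
python3 -c "
from h import *
tops('w3');go(437,55.5,48,122.8)"
```

```text
[305. 243.] 1911 [429.9  64.3] [95.2 11.7] 34.0 85.3
[329. 243.] 3065 [439.5  51.8] [92.7 16.7] 33.8 85.4
pos [437.9  55.  188.1] down err [-0.  0.  0.] ynow 122.8 shift [ -0.5  -0.9 140.1] turn z deg -0.0 F [ 0.44 -1.63 -0.44] w 87.4 q [0.1  0.2  2.05 0.   0.89 1.1 ]
```

jog_arm --commands '[[1,[0,-0.02,0.35],[0,0,-0.022]],[1,[0,0,0.35],[0,0,0]],[1,[0,0,0.35],[0,0,0]],[1,[0,0,0.35],[0,0,0]],[1,[0,0,0],[0,0,0]],[1,[0,0,0],[0,0,0]],[1,[0,0,0],[0,0,0]],[-1,[0,0,0],[0,0,0]],[-1,[0,0,0],[0,0,0]],[-1,[0,0,0],[0,0,0]]]'

```text
t: 9.85
ee_pos: [437.5, 56.9, 49.1]
orientation: [3.005, 0.914, 0.003]
ft_force: [-0.9, -0.3, -0.1]
width: 67.3
grasp_force: 0.0
```

jog_arm --commands '[[-1,[0,0,0],[0,0,0]],[-1,[0,0,0],[0,0,0]],[-1,[0,0,0],[0,0,0]],[-1,[0,0,0],[0,0,0]],[-1,[0,0,0],[0,0,0]],[-1,[0,0,0],[0,0,0]],[-1,[0,0,0],[0,0,0]]]'

```text
t: 10.55
ee_pos: [436.8, 56.8, 48.1]
orientation: [-3.006, -0.914, 0.0]
ft_force: [-0.4, 0.5, 0.2]
width: 35.7
grasp_force: 30.0
```

jog_arm --commands '[[-1,[0,0,-0.1],[0,0,0]],[-1,[0,0,-0.1],[0,0,0]],[-1,[0,0,-0.1],[0,0,0]],[-1,[0,0,0],[0,0,0]],[-1,[0,0,0],[0,0,0]],[-1,[0,0,0],[0,0,0]],[-1,[0,0,0],[0,0,0]],[-1,[0,0,0],[0,0,0]]]'

```text
t: 11.35
ee_pos: [436.7, 56.8, 77.9]
orientation: [-3.006, -0.914, 0.001]
ft_force: [-0.3, 0.6, -1.3]
width: 35.3
grasp_force: 30.0
```

```bash
python3 -c "
from h import *
go(552,179,198,102.3)
F=[]
for _ in range(8): get_image('scene');F.append(get_obs()['ft_force'])
print(np.mean(F,0),np.std(F,0))"
```

```text
pos [436.7  56.8  77.9] down err [-0.001 -0.     0.   ] ynow 123.8 shift [ 163.8  -37.4 -120.2] turn z deg 21.5 F [-0.29  0.6  -1.29] w 35.3 q [0.1  0.41 2.12 0.   0.61 1.08]
[-0.12675131 -0.02757417 -0.82077118] [0.50498145 0.59719237 0.38986982]
```

Box 1 is empty too, so I'll put it back. The loaded one must be box 2, which I'll confirm by lifting.

jog_arm --commands '[[-1,[0,0,0.1],[0,0,0]],[-1,[0,0,0.1],[0,0,0]],[-1,[0,0,0.06],[0,0,0]],[-1,[0,0,0.036],[0,0,0]],[-1,[0,0,0],[0,0,0]],[-1,[0,0,0],[0,0,0]],[-1,[0,0,0],[0,0,0]],[-1,[0,0,0],[0,0,0]]]'

```text
t: 12.55
ee_pos: [436.9, 56.8, 48.5]
orientation: [-3.006, -0.914, 0.0]
ft_force: [0.8, -0.7, -1.3]
width: 35.4
grasp_force: 30.0
```

jog_arm --commands '[[1,[0,0,0],[0,0,0]],[1,[0,0,0],[0,0,0]],[1,[0,0,0],[0,0,0]],[1,[0,0,0],[0,0,0]],[1,[0,0,0],[0,0,0]],[1,[0,0,0],[0,0,0]],[1,[0,0,0],[0,0,0]],[1,[0,0,0],[0,0,0]]]'

```text
t: 13.35
ee_pos: [436.9, 56.8, 48.6]
orientation: [-3.006, -0.914, -0.0]
ft_force: [-0.4, 0.2, -0.8]
width: 87.4
grasp_force: 0.0
```

jog_arm --commands '[[1,[0,0,-0.2],[0,0,0]],[1,[0,0,-0.3],[0,0,0]],[1,[0,0,-0.35],[0,0,0]],[1,[0,0,-0.35],[0,0,0]],[1,[0,0,-0.2],[0,0,0]],[1,[0,0,0],[0,0,0]],[1,[0,0,0],[0,0,0]],[1,[0,0,0],[0,0,0]],[1,[0,0,0],[0,0,0]]]'

```text
t: 14.25
ee_pos: [436.0, 56.7, 187.3]
orientation: [-3.005, -0.914, 0.004]
ft_force: [0.0, 0.5, 0.7]
width: 87.9
grasp_force: 0.0
```

```bash
python3 -c "
from h import *
go(615,-130,187,164.7)"
```

```text
pos [436.   56.7 187.3] down err [-0.003 -0.     0.   ] ynow 123.8 shift [ 4.470e+01  2.548e+02 -1.000e-01] turn z deg -40.9 F [0.03 0.53 0.74] w 87.9 q [0.1  0.2  2.05 0.   0.89 1.08]
```

jog_arm --commands '[[1,[0.056,0.318,0],[0,0,0]],[1,[0.056,0.318,0],[0,0,0]],[1,[0.056,0.318,0],[0,0,0]],[1,[0.056,0.318,0],[0,0,0]],[1,[0.056,0.318,0],[0,0,0]],[1,[0.056,0.318,0],[0,0,0]],[1,[0.056,0.318,0],[0,0,0]],[1,[0.056,0.318,0],[0,0,0]]]'

```text
t: 15.05
ee_pos: [616.0, -130.5, 186.9]
orientation: [-3.004, -0.914, 0.003]
ft_force: [0.3, 0.4, 0.6]
width: 87.5
grasp_force: 0.0
```

jog_arm --commands '[[1,[0,0,0],[0,0,-0.151]],[1,[0,0,0],[0,0,-0.151]],[1,[0,0,0],[0,0,-0.151]],[1,[0,0,0],[0,0,-0.151]],[1,[0,0,0],[0,0,-0.151]],[1,[0,0,0],[0,0,-0.151]],[1,[0,0,0],[0,0,0]],[1,[0,0,0],[0,0,0]],[1,[0,0,0],[0,0,0]]]'

```text
t: 15.95
ee_pos: [615.5, -129.5, 188.0]
orientation: [-2.501, -1.901, 0.001]
ft_force: [-0.0, -0.1, 0.3]
width: 88.0
grasp_force: 0.0
```

```bash
python3 -c "
from h import *
tops('w4');go(615,-130,48,164.7)"
```

```text
[309. 237.] 1947 [ 606.7 -125. ] [95.9 11.4] 74.7 85.3
[334. 240.] 3077 [ 621.4 -130.8] [93.4 16.4] 75.0 85.4
[ 80. 326.] 1079 [ 426.3 -142.7] [82.4 11.3] 13.7 85.5
[111. 333.] 1234 [ 446.7 -153.5] [54.8 16.2] 13.2 85.2
pos [ 615.6 -129.5  188.2] down err [-0.001  0.     0.   ] ynow 164.5 shift [ -0.6  -0.4 140.2] turn z deg -0.2 F [0.3  0.4  1.09] w 88.3 q [-0.23  0.47  1.65  0.    1.03  0.04]
```

View pics/w4.png

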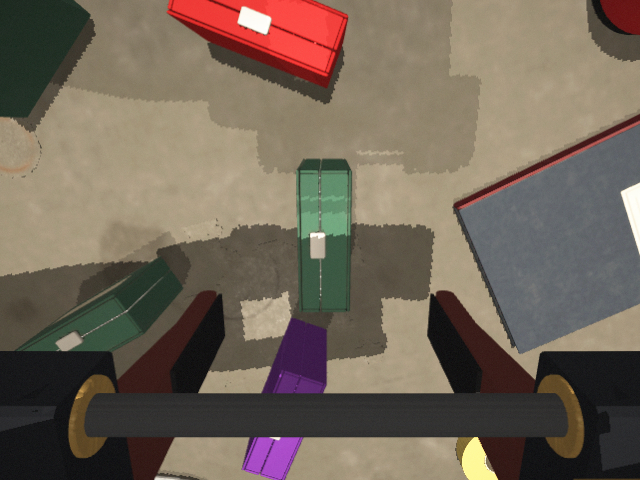

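The wrist view shows box 2 at (324,237), centred and square. The purple and red boxes are off its ends, clear of the fingers.

jog_arm --commands '[[1,[0,0,0.35],[0,0,0]],[1,[0,0,0.35],[0,0,0]],[1,[0,0,0.35],[0,0,0]],[1,[0,0,0.35],[0,0,0]],[1,[0,0,0],[0,0,0]],[1,[0,0,0],[0,0,0]],[1,[0,0,0],[0,0,0]],[-1,[0,0,0],[0,0,0]],[-1,[0,0,0],[0,0,0]],[-1,[0,0,0],[0,0,0]]]'

```text
t: 17.0
ee_pos: [616.3, -129.7, 49.7]
orientation: [2.498, 1.903, 0.002]
ft_force: [0.0, 0.5, -0.6]
width: 67.4
grasp_force: 0.0
```

jog_arm --commands '[[-1,[0,0,0],[0,0,0]],[-1,[0,0,0],[0,0,0]],[-1,[0,0,0],[0,0,0]],[-1,[0,0,0],[0,0,0]],[-1,[0,0,0],[0,0,0]],[-1,[0,0,0],[0,0,0]],[-1,[0,0,0],[0,0,0]]]'

```text
t: 17.7
ee_pos: [615.3, -129.5, 48.4]
orientation: [-2.498, -1.904, 0.001]
ft_force: [-2.7, 1.3, 1.3]
width: 35.2
grasp_force: 30.0
```

jog_arm --commands '[[-1,[0,0,-0.1],[0,0,0]],[-1,[0,0,-0.1],[0,0,0]],[-1,[0,0,-0.1],[0,0,0]],[-1,[0,0,0],[0,0,0]],[-1,[0,0,0],[0,0,0]],[-1,[0,0,0],[0,0,0]],[-1,[0,0,0],[0,0,0]],[-1,[0,0,0],[0,0,0]]]'

```text
t: 18.5
ee_pos: [615.5, -129.5, 78.1]
orientation: [-2.499, -1.903, 0.001]
ft_force: [0.0, 1.2, -5.0]
width: 35.0
grasp_force: 30.0
```

```bash
python3 -c "
from h import *
go(552,179,193,102.3)
F=[]
for _ in range(8): get_image('scene');F.append(get_obs()['ft_force'])
print(np.mean(F,0),np.std(F,0))"
```

```text
pos [ 615.5 -129.5   78.1] down err [-0.001  0.     0.   ] ynow 164.6 shift [ 280.6 -143.2 -114.7] turn z deg 62.3 F [ 0.02  1.15 -5.  ] w 35.0 q [-0.23  0.61  1.7   0.    0.83  0.04]
[ 0.06412125  0.09944803 -4.60988362] [0.41710169 0.41058016 0.16479814]
```

Box 2 is clearly loaded at 4.6 N. I'll lift it and turn it.

jog_arm --commands '[[-1,[0,0,-0.2],[0,0,0]],[-1,[0,0,-0.25],[0,0,0]],[-1,[0,0,-0.25],[0,0,0]],[-1,[0,0,-0.25],[0,0,0]],[-1,[0,0,-0.2],[0,0,0]],[-1,[0,0,0],[0,0,0]]]'

```text
t: 19.5
ee_pos: [617.7, -130.0, 196.7]
orientation: [2.495, 1.901, 0.006]
ft_force: [0.3, -0.6, -4.7]
width: 35.3
grasp_force: 30.0
```

jog_arm --commands '[[-1,[0,0,0],[0,0,0.138]],[-1,[0,0,0],[0,0,0.138]],[-1,[0,0,0],[0,0,0.138]],[-1,[0,0,0],[0,0,0.138]],[-1,[0,0,0],[0,0,0.138]],[-1,[0,0,0],[0,0,0.138]],[-1,[0,0,0],[0,0,0.138]],[-1,[0,0,0],[0,0,0.138]],[-1,[0,0,0],[0,0,0.138]],[-1,[0,0,0],[0,0,0.138]]]'

```text
t: 20.5
ee_pos: [614.9, -129.4, 191.9]
orientation: [-3.123, -0.335, 0.003]
ft_force: [-0.2, 0.7, -4.4]
width: 34.8
grasp_force: 30.0
```

```bash
python3 -c "
from h import *
go(560,140,193.5,102.3)"
```

```text
pos [ 614.9 -129.4  191.9] down err [-0.002  0.001  0.   ] ynow 102.2 shift [   3.5 -274.9   -1.4] turn z deg -0.1 F [-0.21  0.71 -4.4 ] w 34.8 q [-0.23  0.46  1.64  0.    1.04  1.13]
```

jog_arm --commands '[[-1,[0,-0.2,0],[0,0,0]],[-1,[0.01,-0.3,0],[0,0,0]],[-1,[0.01,-0.3,0],[0,0,0]],[-1,[0.01,-0.35,0],[0,0,0]],[-1,[0,-0.35,0],[0,0,0]],[-1,[0,-0.35,0],[0,0,0]],[-1,[0,-0.35,0],[0,0,0]],[-1,[0,-0.3,0],[0,0,0]],[-1,[0,-0.2,0],[0,0,0]],[-1,[0,-0.05,0],[0,0,0]]]'

```text
t: 21.5
ee_pos: [557.5, 142.0, 192.6]
orientation: [-3.122, -0.349, 0.003]
ft_force: [-0.3, -0.1, -4.6]
width: 35.1
grasp_force: 30.0
```

jog_arm --commands '[[-1,[0,0,0],[0,0,0]],[-1,[0,0,0],[0,0,0]],[-1,[0,0,0],[0,0,0]]]'

```text
t: 21.8
ee_pos: [559.2, 138.7, 193.4]
orientation: [3.123, 0.341, -0.0]
ft_force: [-0.0, 0.7, -4.9]
width: 35.2
grasp_force: 30.0
```

```bash
python3 -c "
from h import *
go(552,179,193.5,102.3)
for n in('scene','side'):
    d=shot(n);cv2.imwrite(f'pics/{n}1.png',d['image']);P=pts(d);h=cv2.cvtColor(d['image'],cv2.COLOR_BGR2HSV).astype(int);z=d['z_map']>0
    near=np.hypot(P[...,0]-558,P[...,1]-145)<75
    g=near&z&(P[...,2]>130)&(P[...,2]<245)&(h[...,0]>60)&(h[...,0]<95)&(h[...,1]>70)
    l=near&z&(P[...,2]>135)&(P[...,2]<205)&(h[...,2]>150)&(h[...,1]<110)
    for nm,m in(('green',g),('label',l)):
        Q=P[m]
        if len(Q)>10: e=cv2.minAreaRect(Q[:,:2].astype(np.float32));print(n,nm,len(Q),e,Q.mean(0).round(1),np.percentile(Q[:,2],[2,98]).round(1))
    n2=(np.hypot(P[...,0]-518,P[...,1]-335)<60)&z&(P[...,2]>165)&(P[...,2]<225)&(h[...,2]>170)&(h[...,1]<60)
    Q=P[n2]
    if len(Q)>10:print(n,'housing',len(Q),cv2.minAreaRect(Q[:,:2].astype(np.float32)),np.percentile(Q[:,2],[50,90,98]))
"
```

```text
pos [559.2 138.7 193.4] down err [-0. -0.  0.] ynow 102.5 shift [  1.7 -40.9  -0.2] turn z deg 0.2 F [-0.02  0.7  -4.86] w 35.2 q [ 0.22  0.39  1.76 -0.    0.99  1.58]
scene green 38 ((530.3008422851562, 131.94497680664062), (35.199588775634766, 24.572404861450195), 17.879472732543945) [531.  130.6 229. ] [214.9 232.7]
scene housing 550 ((512.9912109375, 355.6653747558594), (42.70417785644531, 71.99246978759766), 10.078985214233398) [196.92040824 198.97989868 200.37433348]
side green 1500 ((560.26123046875, 136.45196533203125), (96.29882049560547, 41.56758117675781), 14.731181144714355) [557.5 123.  192.2] [151.  233.1]
side housing 170 ((514.7824096679688, 353.5357360839844), (42.53518295288086, 64.88748931884766), 11.071598052978516) [197.01990061 198.7402602  199.91558513]
```

View pics/scene1.png

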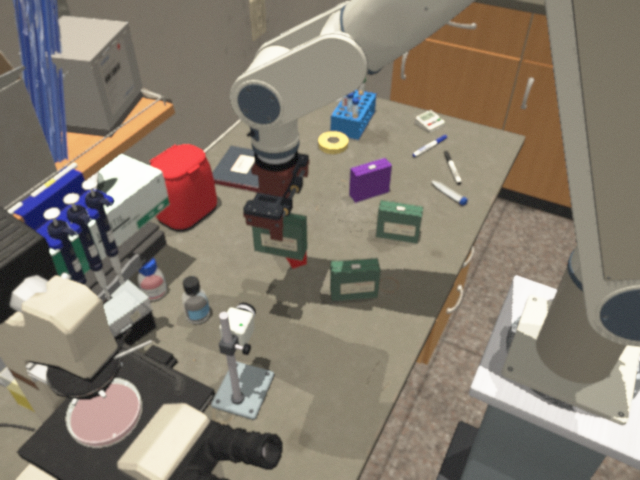

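The box is held upright with its label facing the camera, and the two empty boxes are standing. I'll make the final approach.

jog_arm --commands '[[-1,[0.005,-0.1,0],[0,0,0]],[-1,[0.005,-0.15,0],[0,0,0]],[-1,[0.005,-0.1,0],[0,0,0]],[-1,[0,-0.055,0],[0,0,0]],[-1,[0,0,0],[0,0,0]],[-1,[0,0,0],[0,0,0]],[-1,[0,0,0],[0,0,0]],[-1,[0,0,0],[0,0,0]],[-1,[0,0,0],[0,0,0]]]'

```text
t: 22.8
ee_pos: [551.9, 179.1, 193.6]
orientation: [3.123, 0.341, 0.0]
ft_force: [-0.1, 0.2, -5.0]
width: 35.0
grasp_force: 30.0
```

```bash
python3 -c "
from h import *
go(552,179,193.5,102.3)
L={}
for n in('scene','side'):
    d=shot(n);P=pts(d);h=cv2.cvtColor(d['image'],cv2.COLOR_BGR2HSV).astype(int);z=d['z_map']>0
    near=np.hypot(P[...,0]-552,P[...,1]-182)<70
    for nm,m in(('green',near&z&(P[...,2]>140)&(P[...,2]<235)&(h[...,0]>55)&(h[...,0]<100)&(h[...,1]>50)),('label',near&z&(P[...,2]>155)&(P[...,2]<200)&(h[...,2]>110)&(h[...,1]<80)),('barrel',z&(np.hypot(P[...,0]-523,P[...,1]-318)<28)&(P[...,2]>155)&(P[...,2]<200))):
        Q=P[m]
        if len(Q)>10:print(n,nm,len(Q),Q.mean(0).round(1),np.percentile(Q,[3,97],axis=0).round(1).tolist())
    cv2.imwrite(f'pics/{n}2.png',cv2.resize(d['image'][60:420,100:420],None,fx=1.6,fy=1.6))
"
```

```text
pos [551.9 179.1 193.6] down err [ 0. -0.  0.] ynow 102.5 shift [0.1 0.1 0.1] turn z deg 0.2 F [-0.15  0.19 -5.05] w 35.0 q [ 0.29  0.39  1.75 -0.    0.99  1.65]
scene green 498 [524.6 184.1 206.8] [[502.0, 164.5, 155.2], [589.0, 207.2, 232.4]]
scene label 341 [545.7 197.8 182. ] [[513.7, 190.2, 168.7], [577.9, 206.6, 197.0]]
scene barrel 213 [516.7 328.  191. ] [[503.5, 314.0, 177.3], [532.9, 344.1, 198.9]]
side green 1513 [550.1 164.3 192.5] [[506.8, 152.2, 150.9], [599.9, 183.7, 231.8]]
side barrel 263 [517.5 324.1 185. ] [[500.7, 308.2, 159.6], [538.0, 340.2, 198.4]]
```

View pics/scene2.png

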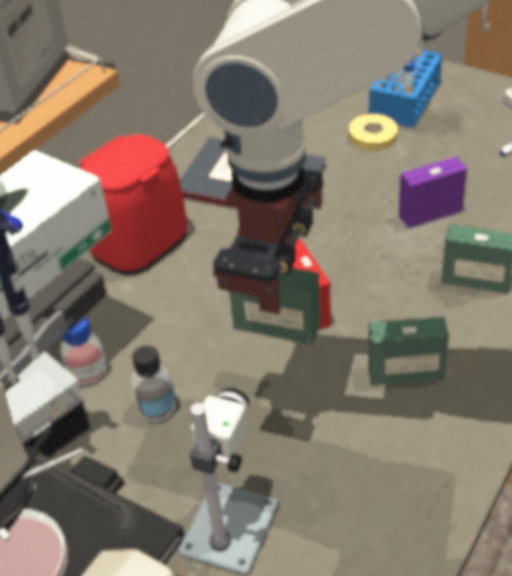

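View pics/side2.png

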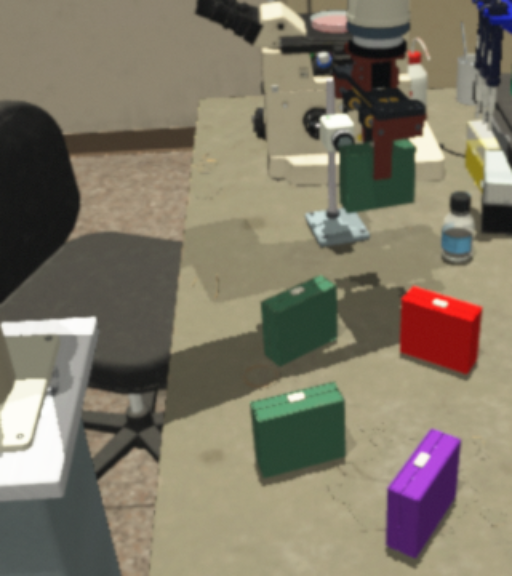

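Both views show the loaded box upright in the gripper before the lens and both empty boxes standing. The label measures about (546,198,180), against a target of (548,197,178).

```bash
python3 -c "
from workcell import close_job;print(close_job())"
```

```text
the job is handed in; nothing more can be done
None
```

The loaded box (box 2, which pulled about 4.6 N when lifted against about 1 N for the other two) is held upright with its label about 12 cm in front of the lens; both empty boxes stand where I found them, and the job is handed in (no verdict was returned).

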